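# Close the oil filler of a sharpening machine with its quick-thread plug

### The arm

A 6-joint arm with a two-finger parallel gripper is mounted at the origin on the work surface. World frame = base frame: x ahead of the robot, y to its left, z up, the work surface at z = 0. Lengths are in m, angles in rad, forces in N, time in s.
With the tool pointing down it reaches from about 0.25 to 0.775 m from the base axis. Payload 4 kg.
Tool frame: the origin (TCP) lies midway between the tips of the shut fingers; the grasp point (between the pads) lies 19 mm behind it; y points along the fingers, x is the direction in which the jaws open and shut, and the axes are right-handed (so a half turn about y gives the same grasp; the last joint's range is limited). The gripper opens to 94 mm and grips with 3 to 60 N. Pads are 16 mm wide; open, the fingers measure 119 mm over their backs; the gripper's body (75 mm by 177 mm) begins 78 mm behind the grasp point.
Start: joints at [1.23, 0.087, 1.371, -0, 1.684, -0.103], TCP at [0.13, 0.535, 0.206] pointing down, gripper open.
Joint ranges: [-3.1, 3.1], [-0.76, 2.03], [0.27, 2.55], [-1.08, 4.22], [0.17, 2.65], [-2.57, 2.57]. Speed limits (rad/s): [2.79, 2.79, 3.14, 3.14, 3.14, 3.14].

### API

Orientations are given as [roll, pitch, yaw] about the fixed x, y, z axes, in that order (R = Rz(yaw) Ry(pitch) Rx(roll)).
In Python, from bench import robot gives the robot as it stands.
- The arm moves only by the shell command python3 -m creep 'ROWS'. ROWS is JSON, a list of rows, each a list of 7 numbers: the shift along the tool's x, y, z in mm, then the turn, a rotation vector about the tool's x, y, z in degrees, then the closure in counts, from 0 (fully open) to 255 (shut). A call has 1 to 5 rows; each row is the pose to reach, as a shift and turn from the pose commanded when the call began, along the tool's axes at that moment; what a row does not reach only later rows make up. A row lasts 1/8 s, in which the tool goes at most 62.5 mm and 10.7 degrees, less where a joint would pass 70% of its speed; a pose out of reach is approached as far as the arm can. A call with a gripper value outside its range is refused whole. The fingers move at their own pace and stop on an object; the grip force is fixed at half the most. Time passes only in rows, so rows that repeat a pose let the fingers close. It gives the time, the measured TCP pose, the force and the opening at its end, in the units of the state.
- robot.get_obs(): the state, without advancing time (a new reading comes with each control period).
- robot.snapshot(name): name is "scene" or "top"; returns a dict with "color" (384x512x3 uint8, blue, green, red), "fx", "fy", "cx", "cy" (pixels), "world_from_camera" (4x4, takes a point from camera to world coordinates). Camera axes: x right, y down, z forward; pixel columns grow to the right and rows downward; lengths in m; the calibration is good to about 2 mm. A picture is of the moment at which its call begins. There is no depth.
- robot.close_job(): hands the job in, once; it reports no verdict.
Trained networks look in the newest picture that a camera, given by its name, has taken for a name from the list of things; names that differ only in an ending like _2 or _b are one class to them, and where a whole thing is asked for, a point or a joint stands for the part that bears it (a point fixed in the world has none). Each returns a list of dicts, best first, with "p" (0 to 1); they miss things now and then, are a little off and sometimes report something else, mostly with a low value. They report only what shows in the picture. A call takes as long as a camera call. They do not tell look-alikes from the thing itself.
- robot.spot_in(name, camera): "point" ([x, y, z] in m, in world coordinates, good to about 4 mm: the middle of the surface that is visible of it).
- robot.landmark_of(name, camera): "point" ([x, y, z] in m, in world coordinates, good to about 4 mm: a listed point, or the origin of a listed thing).
The state is a dict: "time": time; "joint_positions": joint angles; "qvel": joint speeds; "joint_torque": joint torques, N m; "tool_pos": TCP position; "ee_rot": TCP orientation; "wrist_force": force on the tool from outside, world axes, zero at the start; "wrist_torque": the same for the moment, N m; "width": finger opening in m.
Only numpy, scipy, OpenCV 4.12 (cv2) and the standard library are available. Lean on these libraries where they do the work, as an engineer would, in place of code of your own. Each camera call takes 0.05 s, during which the arm holds its last target.

### The job

Pick up the bar-handled filler plug from the bench and set it upright in the machine's filler neck. Press lightly and back it off (anticlockwise) until you feel it drop into the thread starts, then screw it in clockwise, gently and without cross-threading or forcing it, until its flange is fully home on the neck's rim. Let go and leave the other things on the bench where they are.

Things in the scene. Friction and masses are not known exactly. Their poses are not given: they have to be found in the camera images.
- plug_center (a point): Axis point half-way up the loose bare-aluminium filler plug (61 mm tall, about 0.16 kg), 30.5 mm above its foot. It starts standing on its foot. From the foot up: nose 30 mm in diameter, 24 mm high; flange 54 mm in diameter, 5 mm thick; on top a flat bar grip 46 mm long, 12 mm thick, 32 mm tall (29 to 61 mm above the foot). x along the bar (half a turn is the same grip), y through its thickness, z up.
- plug_lugs (a point): Point on the plug's axis, 10.5 mm above its foot, level with the middle of its three lugs: 120 degrees apart (one along +x), sticking out of the nose to 21 mm from the axis, each 6 mm wide and 5 mm high. They slide into the neck's mouth with 1.3 mm of play sideways.
- filler_mouth (a point): Centre of the filler neck's mouth, level with its flat rim, 95 mm above the bench. Steel neck: 54 mm outside, 45 mm inside, 30 mm tall. z up; x points to the motor (84 mm thick, starts 62 mm from the axis, lower than the mouth), y to the grinding wheel (starts 175 mm from the axis, top 33 mm above the mouth). When the plug is home, its flange's underside (24 mm above its foot) lies on the rim.
- thread_crests (a point): Axis point 4 mm below the mouth. In the neck: three equal threads, three gaps (the thread starts) between them, every 120 degrees; their angle is hidden and differs each time. Set in elsewhere, the lugs lie on the threads, flange 11 to 13.5 mm above the rim (15.5 on a stop's tip). Turned anticlockwise (from above) they climb 2.5 mm in 83 degrees to the edge, at most 2 rad away, and drop in if the plug is free to centre itself.
- thread_starts (a point): Axis point 12 mm below the mouth, at the floor of the gaps. With the lugs dropped in, the flange is about 4 mm above the rim. A gap leaves 0.15 rad of free turn; further anticlockwise is a hard stop. Clockwise from on top of the threads is a hard stop too. Clockwise from the gaps, kept lightly pressed, the lugs run under the threads: the plug sinks 4 mm in 1.1 to 1.4 rad until flange and rim meet and it tightens.
- machine: The sharpening machine, fixed to the bench; origin on the bench under the neck's axis, axes as at the mouth. Grey gear housing 130 x 130 x 65 mm under the neck, motor on its +x side, grinding wheel on its +y side. All is rigid: press the plug with 3 to 8 N. Until it is home it must never bear on the machine with over 40 N in all; once home, tighten with 0.15 to 0.3 N m at most (0.5 is too much).
- jar_mid (a point): Bystander: a glass jar with steel lid, 56 mm in diameter, 85 mm tall, standing; the point is 42 mm up on its axis. To be left alone, as are all the bystanders (not shifted by 30 mm).
- mallet_mid (a point): Bystander: a wooden carver's mallet standing on its head, 82 mm in diameter, 180 mm tall; the point is 90 mm up on its axis.
- gouge_wide: Bystander: a carving gouge lying flat, handle 27 mm thick; origin on the bench under a point 100 mm from the handle's end, x towards the blade, 208 mm long.
- gouge_narrow: Bystander: a narrower gouge lying flat, 218 mm long, the same handle and origin.
- stone: Bystander: a grey sharpening stone 160 x 50 x 22 mm lying flat; origin at the centre of its underside, x along its length.
- brush: Bystander: a bench brush lying flat, x along its length, towards the bristles.
- offcut: Bystander: a wood offcut 70 x 45 x 30 mm; origin at the centre of its underside.
Things that resemble listed ones, but are neither listed nor needed, are in the scene too. What is shaped like the part that bears plug_center but red is not meant.

How it is judged:
By the outcome, as a careful person would: the job done as asked, in the order asked, and still so for the second after the job is handed in, with the robot touching nothing.
It also fails if it takes over 70 s, if anything falls off the work surface, if the arm or the gripper's body presses on something with over 40 N, if the wrist force passes 120 N, or if a joint passes its speed limit or range.

## Working session

There is one attempt and no reset: what is moved stays moved. The work goes in short steps, Python scripts to look and compute and a shell command to move; the robot and the scene stay as the last step left them, time stands still between calls to the robot, and variables do not carry over. Pictures are saved under pics/ and viewed, and the job is handed in when it is done.

```bash
ls; mkdir -p pics
python3 - <<'E'
from bench import robot
import cv2
o=robot.get_obs();print(o)
for c in ("scene","top"):
    s=robot.snapshot(c);cv2.imwrite(f"pics/{c}0.png",s["color"]);print(c,s["fx"],s["cx"],s["cy"],s["world_from_camera"])
for c in ("scene","top"):
  for n in ("plug_center","plug_lugs","filler_mouth","machine","jar_mid","mallet_mid"):
    for d in robot.landmark_of(n,c)[:3]: print(c,n,d)
E
```

```text
pics
{'time': 0.0, 'joint_positions': array([ 1.22991584e+00,  8.79044255e-02,  1.37219348e+00, -2.04763625e-05,
        1.68357059e+00, -1.03077137e-01]), 'qvel': array([ 0.00102052,  0.00039377, -0.00046773, -0.00091825,  0.00119502,
        0.00015777]), 'joint_torque': array([-5.42828420e-04, -3.40191400e+01, -3.02423823e+01,  7.15918676e-02,
        3.29959381e-02, -1.83839966e-04]), 'tool_pos': array([0.12938637, 0.53402731, 0.20436263]), 'ee_rot': array([-1.57060298,  0.00206692,  1.3329909 ]), 'wrist_force': array([ 0.47261304, -0.92920585, -0.15592525]), 'wrist_torque': array([-0.00545469,  0.00383737, -0.02960878]), 'width': 0.09398186772622116}
scene 379.4067005773119 261.6725313464618 187.1270178494434 [[ 0.08859141  0.77287263 -0.62834661  1.21984437]
 [ 0.99606525 -0.07023522  0.05404652 -0.11247361]
 [-0.00236099 -0.63066228 -0.77605381  0.91226797]
 [ 0.          0.          0.          1.        ]]
top 379.707934130635 255.45241065888362 191.6637635275747 [[-1.14107025e-02 -9.92552722e-01  1.21280212e-01  4.27200844e-01]
 [-9.99933145e-01  1.15534163e-02  4.73574053e
[... 845 characters left out ...]
0.0903], 'p': 0.78}
top plug_center {'point': [0.4433, -0.3856, 0.0317], 'p': 0.85}
top plug_center {'point': [0.5796, -0.2632, 0.0274], 'p': 0.84}
top plug_center {'point': [0.5502, -0.3701, 0.0323], 'p': 0.79}
top plug_lugs {'point': [0.5764, -0.2621, 0.009], 'p': 0.68}
top plug_lugs {'point': [0.5889, -0.1551, 0.0107], 'p': 0.67}
top plug_lugs {'point': [0.5487, -0.3674, 0.0106], 'p': 0.67}
top filler_mouth {'point': [0.5766, -0.2622, 0.0272], 'p': 0.72}
top filler_mouth {'point': [0.4275, -0.2304, 0.09], 'p': 0.65}
top machine {'point': [0.5769, 0.171, 0.0036], 'p': 0.7}
top jar_mid {'point': [0.4813, -0.0711, 0.0394], 'p': 0.58}
top mallet_mid {'point': [0.43, -0.23, 0.0882], 'p': 0.92}
```

View images.

View pics/scene0.png

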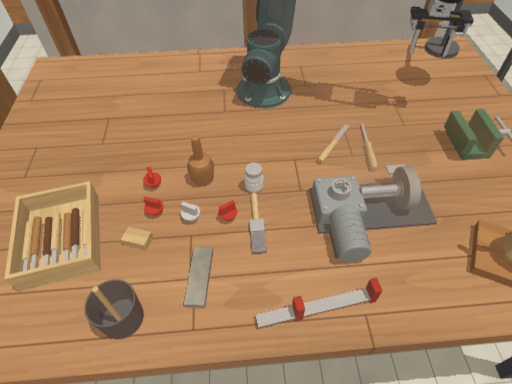

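View pics/top0.png

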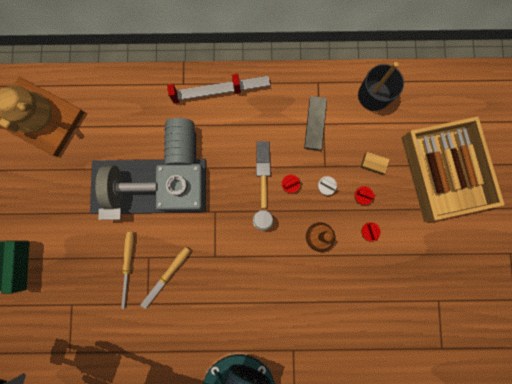

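The plug candidates in the top view are red (291,184), red (364,196), red (371,232) and bare aluminium at (327,186), which is scene (190,212). By the description I choose the aluminium one and check it in a close crop.

```bash
cat > h.py <<'E'
import numpy as np,cv2
from bench import robot
def ray(s,u,v,z):
    T=s["world_from_camera"];d=T[:3,:3]@np.array([(u-s["cx"])/s["fx"],(v-s["cy"])/s["fy"],1]);o=T[:3,3]
    return o+d*(z-o[2])/d[2]
def proj(s,p):
    T=np.linalg.inv(s["world_from_camera"]);c=T[:3,:3]@np.array(p)+T[:3,3]
    return c[0]/c[2]*s["fx"]+s["cx"],c[1]/c[2]*s["fy"]+s["cy"]
def crop(s,u,v,r,k,name):
    u,v=int(u),int(v);c=s["color"][max(0,v-r):v+r,max(0,u-r):u+r];cv2.imwrite(name,cv2.resize(c,None,fx=k,fy=k,interpolation=cv2.INTER_CUBIC))
E
python3 - <<'E'
from h import *
t=robot.snapshot("top");s=robot.snapshot("scene")
def C(s,u,v,r): return cv2.resize(s["color"][v-r:v+r,u-r:u+r],(400,400),interpolation=cv2.INTER_CUBIC)
cv2.imwrite("pics/c1.png",np.hstack([C(t,327,186,20),C(s,190,212,20)]))
cv2.imwrite("pics/c2.png",np.hstack([C(t,176,185,40),C(s,342,188,40)]))
E
```

```text
(no output)
```

View pics/c1.png

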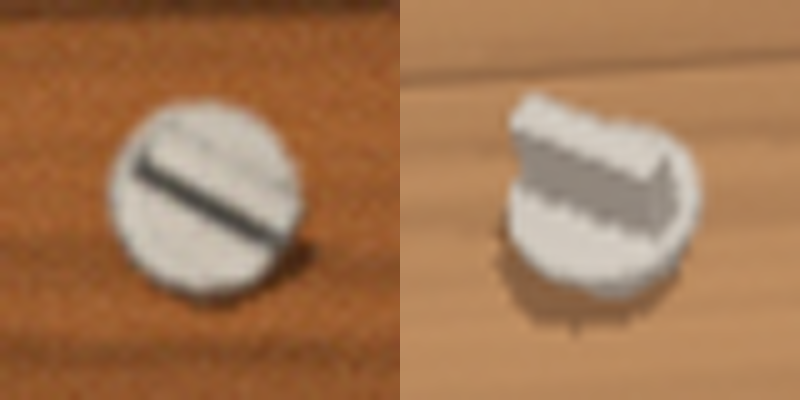

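View pics/c2.png

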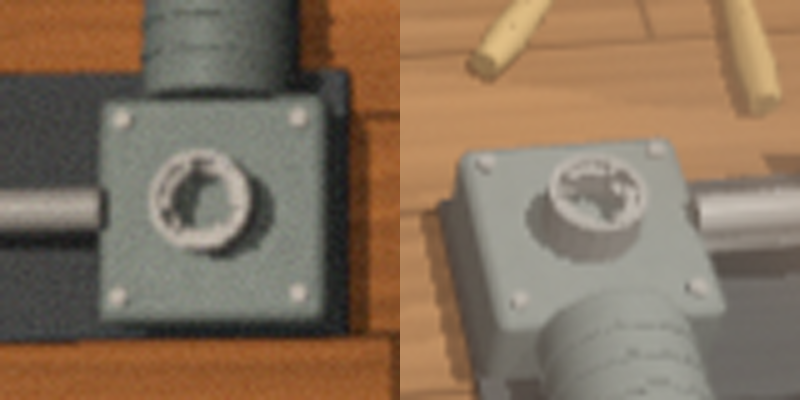

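The left crop confirms the bare-aluminium plug, with the bar's dark side running from top-view pixel (321,182.5) to (336,190). Now I measure the bar and the neck, using a rendered overlay to fit them.

Run:
```python
from h import *
t=robot.snapshot("top");s=robot.snapshot("scene")
def cr(s,u,v,r,cx,cy,z):
    k=400/(2*r);return ray(s,u-r+(cx+.5)/k-.5,v-r+(cy+.5)/k-.5,z)
for nm,S,u,v,pts in (("top",t,327,186,[(140,158),(167,118),(297,188),(283,235)]),("scene",s,190,212,[(113,132),(135,95),(265,145),(250,180)])):
    P=np.array([cr(S,u,v,20,a,b,.061)[:2] for a,b in pts]);print(nm,P.mean(0),[np.degrees(np.arctan2(*(q-p)[::-1])) for p,q in ((P[0],P[3]),(P[1],P[2]))],np.linalg.norm(P[0]-P[3]),np.linalg.norm(P[0]-P[1]))
# flange by colour segmentation (grey)
for nm,S,u,v in (("top",t,327,186),("scene",s,190,212)):
    c=S["color"][v-20:v+20,u-20:u+20].astype(int); m=((c.max(2)-c.min(2))<40).astype(np.uint8)&(c.max(2)>60).astype(np.uint8)
    n,l,st,ce=cv2.connectedComponentsWithStats(m);i=1+st[1:,4].argmax();ctr=[u-20,v-20]+ce[i];print(nm,ctr,st[i],ray(S,*ctr,.03))
# neck
for nm,S,u,v,(a,b) in (("top",t,176,185,(200,199)),("scene",s,342,188,(198,194))):
    print(nm,"neck",cr(S,u,v,40,a,b,.095))
k=[("top",t,176,185,[(122,118),(298,117),(117,296),(298,292)])]
for nm,S,u,v,pts in k:
    P=np.array([cr(S,u,v,40,a,b,.066)[:2] for a,b in pts]);print(P,P.mean(0))
for n in ("spot_in","landmark_of"):
  for m in ("machine","filler_mouth","thread_crests","plug_center"):
    for c in ("top","scene"):
      print(n,m,c,[(d["point"],d["p"]) for d in getattr(robot,n)(m,c)[:4] if d["p"]>.4])
```

```text
top [ 0.57880433 -0.26163675] [np.float64(-119.50672528353688), np.float64(-119.55110736856723)] 0.04538631529374154 0.013856698173818432
scene [ 0.57723697 -0.26160605] [np.float64(62.50080378922853), np.float64(60.486320585792086)] 0.04332167636883899 0.013643966641968687
top [327.03284672 185.62408759] [ 11  11  19  18 274] [ 0.57567188 -0.26252492  0.03      ]
scene [189.40277778 211.51736111] [ 11  10  19  20 288] [ 0.57605886 -0.2640322   0.03      ]
top neck [0.57501344 0.16272676 0.095     ]
scene neck [0.5755317  0.16471314 0.095     ]
[[0.62586061 0.21356273]
 [0.62526555 0.11425535]
 [0.52509388 0.21442906]
 [0.52616389 0.11347887]] [0.57559598 0.1639315 ]
spot_in machine top [([0.589, 0.2229, 0.0684], 0.61)]
spot_in machine scene [([0.6202, 0.214, 0.058], 0.86)]
spot_in filler_mouth top [([0.5921, 0.2154, 0.0625], 0.7), ([0.5754, -0.2563, 0.0268], 0.63)]
spot_in filler_mouth scene [([0.6255, 0.2141, 0.0659], 0.95)]
spot_in thread_crests top [([0.5912, 0.2147, 0.0634], 0.8)]
spot_in thread_crests scene [([0.6174, 0.2151, 0.0642], 0.65)]
spot_in plug_center top [([0.5461, -
[... 333 characters left out ...]
0012], 0.77)]
landmark_of machine scene [([0.576, 0.1642, -0.0037], 0.7)]
landmark_of filler_mouth top [([0.5756, 0.159, 0.0916], 0.87)]
landmark_of filler_mouth scene [([0.3239, 0.2047, -0.0024], 0.59), ([0.5782, 0.163, 0.0987], 0.55)]
landmark_of thread_crests top [([0.5785, 0.1586, 0.0909], 0.89)]
landmark_of thread_crests scene [([0.5763, 0.167, 0.0906], 0.76)]
landmark_of plug_center top [([0.5492, -0.3673, 0.033], 0.85), ([0.4427, -0.3838, 0.0301], 0.72), ([0.5859, -0.1562, 0.03], 0.7), ([0.579, -0.2643, 0.0265], 0.67)]
landmark_of plug_center scene [([0.4448, -0.3824, 0.0276], 0.74), ([0.5484, -0.3671, 0.0288], 0.62), ([0.578, -0.2623, 0.0343], 0.61), ([0.5893, -0.159, 0.0302], 0.54)]
```

```bash
python3 -m creep '[[-44,-10,-41,0,7,0,0],[-88,-20,-82,0,14,0,0],[-132,-30,-123,0,21,0,0],[-176,-40,-164,0,28,0,0],[-220,-40,-205,0,35,0,0]]'
cat >> h.py <<'E'
def delta(p,yawdeg):
    """world target TCP pos/yaw -> tool-frame shift mm and turn about tool y (deg), from measured pose"""
    from scipy.spatial.transform import Rotation as R
    o=robot.get_obs();r=R.from_euler('xyz',o["ee_rot"]);sh=r.inv().apply(np.array(p)-o["tool_pos"])*1000
    t=R.from_euler('xyz',[-np.pi/2,0,np.radians(yawdeg)]);rv=np.degrees((r.inv()*t).as_rotvec())
    return sh.round(1),rv.round(2)
def st():
    o=robot.get_obs();print("t",round(o["time"],2),"pos",o["tool_pos"].round(4),"rpy",np.degrees(o["ee_rot"]).round(2),"F",o["wrist_force"].round(1),"M",o["wrist_torque"].round(2),"w",round(o["width"],4),"j6",o["joint_positions"][5].round(2))
E
python3 -c "
from h import *
st();print(delta([.578,-.262,.12],-28.5))"
```

```text
time: 2.33
tool_pos: [0.2779, 0.271, 0.2467]
ee_rot: [-1.571, -0.003, 0.719]
wrist_force: [0.2, 0.3, 0.8]
width: 0.0941
t 2.33 pos [0.2779 0.271  0.2467] rpy [-90.03  -0.19  41.18] F [0.2 0.3 0.8] M [-0.11  0.    0.01] w 0.0941 j6 -0.09
(array([-125.5,  126.6, -598.7]), array([-0.09, 69.68,  0.18]))
```

```bash
python3 -m creep '[[-12.5,0,-60,0,7,0,0],[-25,0,-120,0,14,0,0],[-37,0,-180,0,21,0,0],[-50,0,-239,0,28,0,0],[-62,0,-299,0,35,0,0]]'
python3 -c "
from h import *
st();print(delta([.578,-.262,.15],-28.5))"
```

```text
time: 2.95
tool_pos: [0.4288, 0.0051, 0.2459]
ee_rot: [-1.571, -0.001, 0.107]
wrist_force: [1.6, 1.0, -0.4]
width: 0.0939
t 2.95 pos [0.4288 0.0051 0.2459] rpy [-89.99  -0.09   6.12] F [ 1.6  1.  -0.4] M [-0.03 -0.06 -0.06] w 0.0939 j6 -0.23
(array([ 119.8,   96. , -281.5]), array([-0.04, 34.62,  0.08]))
```

```bash
python3 -m creep '[[24,0,-56,0,7,0,0],[48,0,-113,0,14,0,0],[72,10,-169,0,21,0,0],[96,40,-225,0,28,0,0],[120,80,-281,0,34.6,0,0]]'
python3 -m creep '[[0,0,0,0,0,0,0],[0,0,0,0,0,0,0]]'
python3 -c "
from h import *
st();print(delta([.578,-.262,.033],-28.5))
t=robot.snapshot('top');s=robot.snapshot('scene')
def C(s,u,v,r): return cv2.resize(s['color'][v-r:v+r,u-r:u+r],(400,400),interpolation=cv2.INTER_CUBIC)
cv2.imwrite('pics/c3.png',np.hstack([C(t,327,186,50),C(s,190,212,50)]))"
```

```text
time: 3.58
tool_pos: [0.5733, -0.2496, 0.1741]
ee_rot: [-1.571, -0.003, -0.497]
wrist_force: [0.8, 0.2, -0.1]
width: 0.0937
time: 3.82
tool_pos: [0.5719, -0.247, 0.1741]
ee_rot: [-1.57, 0.001, -0.492]
wrist_force: [-0.2, 0.5, 0.6]
width: 0.0937
t 3.83 pos [ 0.5719 -0.247   0.1741] rpy [-8.996e+01  4.000e-02 -2.819e+01] F [-0.2  0.5  0.6] M [-0.1   0.14  0.02] w 0.0937 j6 -0.01
(array([ 12.5, 141.1, -10.5]), array([-0.04,  0.31, -0.04]))
```

View pics/c3.png

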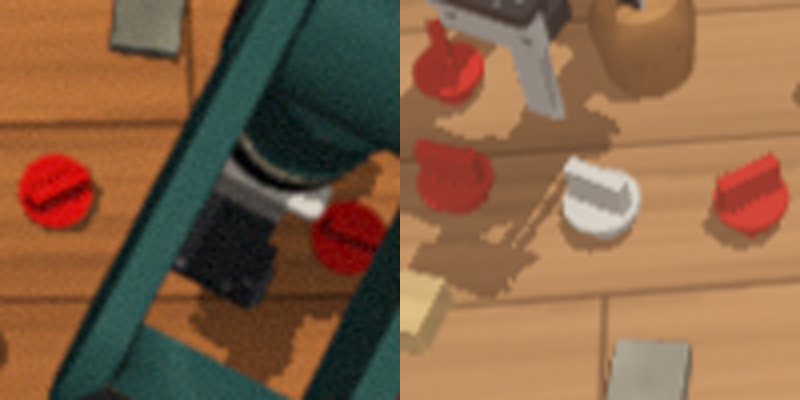

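```bash
python3 -m creep '[[12.5,30,-10.5,0,0.3,0,0],[12.5,70,-10.5,0,0.3,0,0],[12.5,90,-10.5,0,0.3,0,0],[12.5,90,-10.5,0,0.3,0,0],[12.5,90,-10.5,0,0.3,0,0]]'
python3 -c "
from h import *
st();print(delta([.578,-.262,.033],-28.5))
s=robot.snapshot('scene')
def C(s,u,v,r): return cv2.resize(s['color'][v-r:v+r,u-r:u+r],(600,600),interpolation=cv2.INTER_CUBIC)
cv2.imwrite('pics/c4.png',C(s,190,212,50))"
```

```text
time: 4.55
tool_pos: [0.5792, -0.2626, 0.0865]
ee_rot: [-1.571, -0.004, -0.497]
wrist_force: [-1.1, 0.7, 1.0]
width: 0.0939
t 4.55 pos [ 0.5792 -0.2626  0.0865] rpy [-90.    -0.23 -28.48] F [-1.1  0.7  1. ] M [-0.02  0.12 -0.01] w 0.0939 j6 -0.02
(array([-1.6, 53.5, -0. ]), array([-0.  ,  0.02,  0.23]))
```

View pics/c4.png

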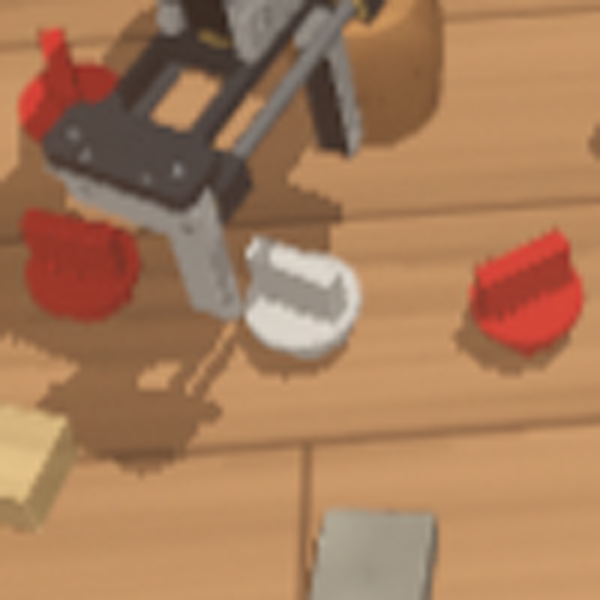

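The fingers straddle the bar: one at crop (215,300), the other at (350,140), with the plug at (300,295) and nothing in the way. Descending.

```bash
python3 -m creep '[[-1,20,0,0,0,0,0],[-1,38,0,0,0,0,0],[-1,50,0,0,0,0,0],[-1,53,0,0,0,0,0],[-1,53,0,0,0,0,0]]'
python3 -c "
from h import *
st()"
```

```text
time: 5.22
tool_pos: [0.5773, -0.2621, 0.031]
ee_rot: [-1.571, -0.0, -0.498]
wrist_force: [0.6, -0.1, 0.3]
width: 0.0941
t 5.22 pos [ 0.5773 -0.2621  0.031 ] rpy [-89.99  -0.   -28.53] F [ 0.6 -0.1  0.3] M [-0.09  0.06 -0.01] w 0.0941 j6 -0.02
```

```bash
python3 -m creep '[[0,-2,0,0,0,0,200],[0,-2,0,0,0,0,255],[0,-2,0,0,0,0,255],[0,-2,0,0,0,0,255],[0,-2,0,0,0,0,255]]'
python3 -m creep '[[0,0,0,0,0,0,255],[0,0,0,0,0,0,255],[0,0,0,0,0,0,255]]'
python3 -c "
from h import *
st()"
```

```text
time: 5.85
tool_pos: [0.5771, -0.262, 0.0329]
ee_rot: [-1.571, 0.0, -0.498]
wrist_force: [0.9, 0.4, -0.7]
width: 0.0473
time: 6.22
tool_pos: [0.5772, -0.262, 0.033]
ee_rot: [-1.571, 0.0, -0.498]
wrist_force: [0.6, 0.2, -0.5]
width: 0.0177
t 6.22 pos [ 0.5772 -0.262   0.033 ] rpy [-90.     0.   -28.52] F [ 0.6  0.2 -0.5] M [-0.07  0.05 -0.03] w 0.0177 j6 -0.02
```

```bash
python3 -m creep '[[0,0,0,0,0,0,255],[0,0,0,0,0,0,255],[0,0,0,0,0,0,255]]'
python3 -c "
from h import *
st()"
```

```text
time: 6.6
tool_pos: [0.5773, -0.262, 0.033]
ee_rot: [-1.571, -0.0, -0.498]
wrist_force: [0.4, 0.0, -0.1]
width: 0.012
t 6.6 pos [ 0.5773 -0.262   0.033 ] rpy [-8.999e+01 -1.000e-02 -2.852e+01] F [ 0.4  0.  -0.1] M [-0.12  0.01  0.02] w 0.012 j6 -0.02
```

```bash
python3 -m creep '[[0,-10,0,0,0,0,255],[0,-40,0,0,0,0,255],[0,-80,0,0,0,0,255],[0,-130,0,0,0,0,255],[0,-170,0,0,0,0,255]]'
python3 -m creep '[[-24,0,44,0,0,0,255],[-52,0,95,0,0,0,255],[-80,0,146,0,0,0,255],[-104,0,190,0,0,0,255],[-104,0,190,0,0,0,255]]'
python3 -c "
from h import *
st();print(delta([.5755,.1638,.165],-28.5))
t=robot.snapshot('top');s=robot.snapshot('scene')
cv2.imwrite('pics/s5.png',np.hstack([s['color'][60:320,120:420],t['color'][60:320,120:420]]))"
```

```text
time: 7.22
tool_pos: [0.5772, -0.262, 0.2059]
ee_rot: [-1.571, -0.002, -0.498]
wrist_force: [0.0, 0.1, -0.8]
width: 0.0117
time: 7.85
tool_pos: [0.5762, -0.0418, 0.2038]
ee_rot: [-1.57, 0.0, -0.492]
wrist_force: [1.1, -0.7, -1.9]
width: 0.0114
t 7.85 pos [ 0.5762 -0.0418  0.2038] rpy [-89.94   0.   -28.21] F [ 1.1 -0.7 -1.9] M [-0.14  0.04  0.03] w 0.0114 j6 0.32
(array([-97.8,  39. , 180.8]), array([-0.06,  0.29, -0.  ]))
```

View pics/s5.png

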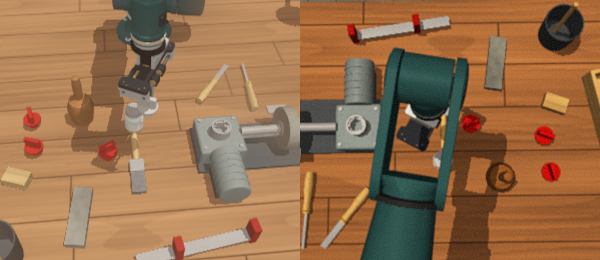

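The plug hangs in the gripper at scene crop (135,118). Moving over to stop above the neck.

```bash
python3 -m creep '[[-28,5,52,0,0,0,255],[-58,15,107,0,0.3,0,255],[-84,25,155,0,0.3,0,255],[-98,30,181,0,0.3,0,255],[-98,30,181,0,0.3,0,255]]'
python3 -m creep '[[0,0,0,0,0,0,255],[0,0,0,0,0,0,255]]'
python3 -c "
from h import *
st();print(delta([.5755,.1638,.165],-28.5))
t=robot.snapshot('top');s=robot.snapshot('scene')
def C(s,u,v,r): return cv2.resize(s['color'][v-r:v+r,u-r:u+r],(400,400),interpolation=cv2.INTER_CUBIC)
cv2.imwrite('pics/c6.png',np.hstack([C(t,176,185,40),C(s,342,175,40)]))"
```

```text
time: 8.57
tool_pos: [0.5767, 0.1608, 0.1721]
ee_rot: [-1.572, 0.001, -0.502]
wrist_force: [-0.5, -0.3, -1.3]
width: 0.0122
time: 8.82
tool_pos: [0.5774, 0.1586, 0.1734]
ee_rot: [-1.571, -0.001, -0.506]
wrist_force: [0.3, 0.1, -1.4]
width: 0.0117
t 8.82 pos [0.5774 0.1586 0.1734] rpy [-9.000e+01 -4.000e-02 -2.897e+01] F [ 0.3  0.1 -1.4] M [-0.06  0.13  0.05] w 0.0117 j6 0.68
(array([-4.2,  8.4,  3.7]), array([-0.  , -0.47,  0.04]))
```

View pics/c6.png

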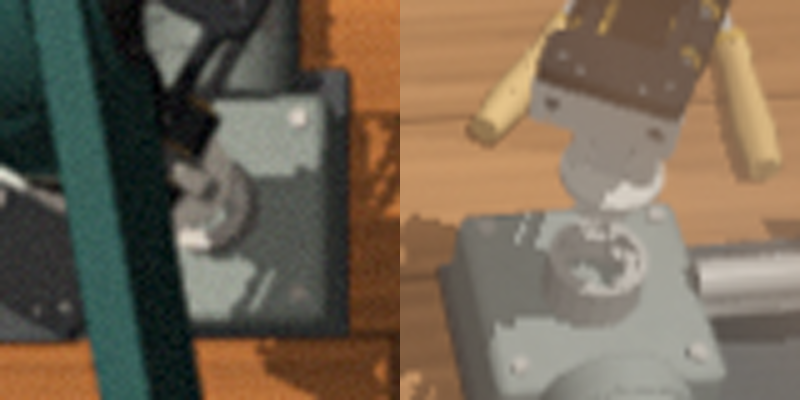

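The top view is blocked by the arm. The scene view shows the plug's flange at about crop (612,170), above the neck at (597,265). Overlay check of both circles next.

Run:
```python
from h import *
s=robot.snapshot('scene');o=robot.get_obs();p=o["tool_pos"]
k=8;u0,v0=305,130;W,H=90,70
im=cv2.resize(s['color'][v0:v0+H,u0:u0+W],None,fx=k,fy=k,interpolation=cv2.INTER_CUBIC)
def circ(c,z,r,col):
    a=np.linspace(0,2*np.pi,73);P=np.array([proj(s,[c[0]+r*np.cos(t),c[1]+r*np.sin(t),z]) for t in a])
    cv2.polylines(im,[np.round((P-[u0,v0]+.5)*k-.5).astype(int)],True,col,1)
z=p[2]-.033
circ(p,z+.024,.027,(0,0,255));circ(p,z+.029,.027,(0,255,0))
circ((.5755,.1638),.095,.027,(255,0,0));circ((.5755,.1638),.095,.0225,(255,255,0))
cv2.imwrite('pics/o7.png',im);st()
```

```text
t 8.97 pos [0.5772 0.1593 0.1734] rpy [-8.998e+01 -3.000e-02 -2.892e+01] F [-0.1  0.5 -1.3] M [-0.03  0.05  0.01] w 0.0118 j6 0.68
```

View pics/o7.png

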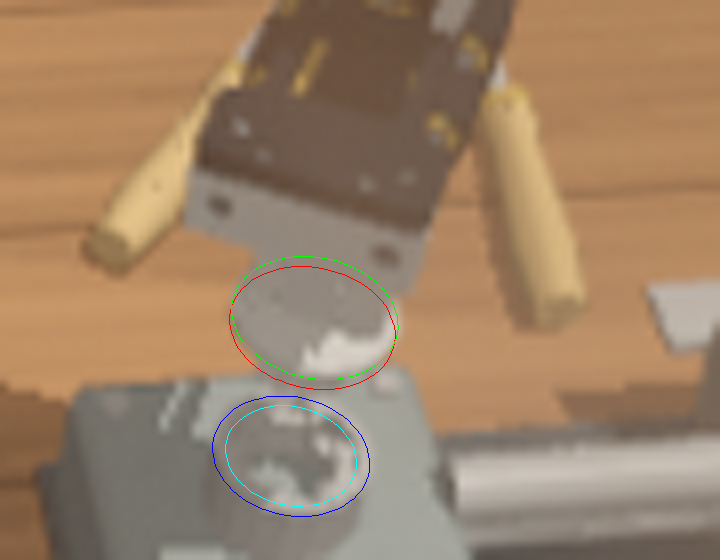

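```bash
cat >> h.py <<'E'
def overlay(name,plug,neck,u0=325,v0=155,W=36,H=46,k=16,n=6,zoff=.033,cam='scene'):
    S=[robot.snapshot(cam) for _ in range(n)];s=S[0]
    c=np.mean([q['color'] for q in S],0)[v0:v0+H,u0:u0+W]
    im=np.clip((cv2.resize(c,None,fx=k,fy=k,interpolation=cv2.INTER_CUBIC)-60)*1.5,0,255).astype(np.uint8)
    raw=im.copy()
    def circ(cc,z,r,col):
        a=np.linspace(0,2*np.pi,73);P=np.array([proj(s,[cc[0]+r*np.cos(t),cc[1]+r*np.sin(t),z]) for t in a])
        cv2.polylines(im,[np.round((P-[u0,v0]+.5)*k-.5).astype(int)],True,col,1)
    z=plug[2]-zoff
    circ(plug,z+.024,.027,(0,0,255));circ(plug,z+.029,.027,(0,255,0))
    circ(neck,.095,.027,(255,0,0));circ(neck,.095,.0225,(255,255,0))
    cv2.imwrite(name,cv2.resize(np.hstack([raw,im]),None,fx=.68,fy=.68)[:600])
E
python3 - <<'E'
from h import *
overlay('pics/o8.png',robot.get_obs()["tool_pos"],(.5755,.1638))
E
```

```text
(no output)
```

View pics/o8.png

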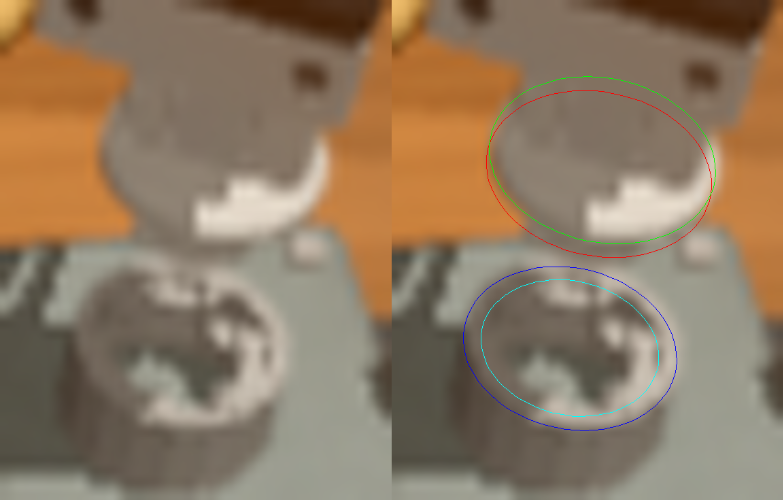

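Run:
```python
from h import *
st();print(delta([.576,.1636,.140],-28.5))
```

```text
t 9.28 pos [0.5769 0.1603 0.1731] rpy [-89.99  -0.   -28.83] F [ 0.1  0.  -2. ] M [-0.04  0.1  -0.01] w 0.0118 j6 0.68
(array([-2.3, 33.1,  2.4]), array([-0.01, -0.33,  0.  ]))
```

```bash
python3 -m creep '[[0,10,0,0,0,0,255],[0,20,0,0,0,0,255],[0,26,0,0,0,0,255],[0,26,0,0,0,0,255],[0,26,0,0,0,0,255]]'
python3 -m creep '[[0,0,0,0,0,0,255],[0,0,0,0,0,0,255],[0,0,0,0,0,0,255],[0,0,0,0,0,0,255],[0,0,0,0,0,0,255]]'
python3 - <<'E'
from h import *
st();print(delta([.576,.1636,.135],-28.5))
E
```

```text
time: 9.9
tool_pos: [0.577, 0.1605, 0.1472]
ee_rot: [-1.57, -0.0, -0.503]
wrist_force: [0.1, 0.2, -1.8]
width: 0.012
time: 10.52
tool_pos: [0.5769, 0.1604, 0.147]
ee_rot: [-1.571, 0.0, -0.503]
wrist_force: [0.3, -0.5, -1.2]
width: 0.0119
t 10.53 pos [0.5769 0.1604 0.147 ] rpy [-90.     0.   -28.83] F [ 0.3 -0.5 -1.2] M [-0.07  0.12  0.03] w 0.0119 j6 0.68
(array([-2.3, 12. ,  2.4]), array([-0.  , -0.33, -0.  ]))
```

```bash
python3 -m creep '[[-1.2,3,1.2,0,0,0,255],[-2.3,6,2.4,0,0,0,255],[-2.3,9,2.4,0,0,0,255],[-2.3,9,2.4,0,0,0,255],[-2.3,9,2.4,0,0,0,255]]'
python3 - <<'E'
from h import *
st()
overlay('pics/o9.png',robot.get_obs()["tool_pos"],(.576,.1636))
E
```

```text
time: 11.15
tool_pos: [0.576, 0.1636, 0.138]
ee_rot: [-1.571, -0.0, -0.503]
wrist_force: [0.6, -0.5, -1.0]
width: 0.0114
t 11.15 pos [0.576  0.1636 0.138 ] rpy [-90.    -0.   -28.82] F [ 0.6 -0.5 -1. ] M [-0.11  0.15 -0.05] w 0.0114 j6 0.69
```

View pics/o9.png

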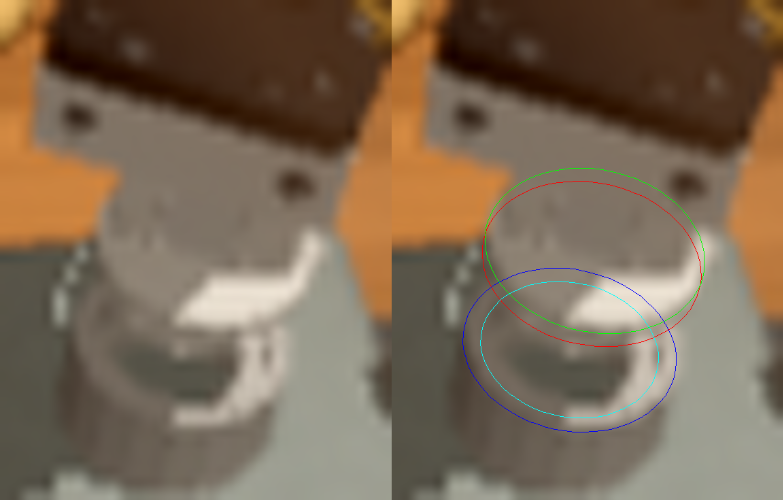

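```bash
python3 -m creep '[[0,4,-0.5,0,0,0,255],[0,9,-0.5,0,0,0,255],[0,14,-0.5,0,0,0,255],[0,16,-0.5,0,0,0,255],[0,16,-0.5,0,0,0,255]]'
python3 -c "
from h import *
st()"
python3 -m creep '[[0,1,0,0,0,0,255],[0,1,0,0,0,0,255],[0,2,0,0,0,0,255],[0,2,0,0,0,0,255]]'
python3 -c "
from h import *
st()"
```

```text
time: 12.08
tool_pos: [0.5756, 0.1632, 0.1217]
ee_rot: [-1.571, 0.0, -0.503]
wrist_force: [-0.1, 0.3, -1.6]
width: 0.0118
t 12.07 pos [0.5756 0.1632 0.1217] rpy [-9.002e+01  3.000e-02 -2.883e+01] F [-0.1  0.3 -1.6] M [-0.13  0.1  -0.01] w 0.0118 j6 0.68
time: 12.58
tool_pos: [0.5757, 0.1632, 0.12]
ee_rot: [-1.571, 0.0, -0.503]
wrist_force: [-0.6, -0.7, -1.0]
width: 0.012
t 12.57 pos [0.5757 0.1632 0.12  ] rpy [-9.000e+01  1.000e-02 -2.883e+01] F [-0.6 -0.7 -1. ] M [-0.07  0.12  0.04] w 0.012 j6 0.68
```

```bash
python3 -m creep '[[0,0.5,0,0,0,0,255],[0,1,0,0,0,0,255],[0,1,0,0,0,0,255]]'
python3 -c "
from h import *
st()"
```

```text
time: 12.95
tool_pos: [0.5757, 0.1632, 0.1189]
ee_rot: [-1.571, 0.0, -0.503]
wrist_force: [0.2, 0.1, -1.9]
width: 0.0116
t 12.95 pos [0.5757 0.1632 0.1189] rpy [-9.000e+01  1.000e-02 -2.882e+01] F [ 0.2  0.1 -1.9] M [-0.1   0.17 -0.  ] w 0.0116 j6 0.68
```

```bash
python3 -m creep '[[0,0.5,0,0,0,0,255],[0,1,0,0,0,0,255],[0,1,0,0,0,0,255]]'
python3 -c "
from h import *
st()"
```

```text
time: 13.32
tool_pos: [0.5757, 0.1632, 0.1179]
ee_rot: [-1.571, 0.0, -0.503]
wrist_force: [-0.5, -0.1, -0.6]
width: 0.012
t 13.32 pos [0.5757 0.1632 0.1179] rpy [-9.000e+01  1.000e-02 -2.883e+01] F [-0.5 -0.1 -0.6] M [-0.07  0.09  0.01] w 0.012 j6 0.68
```

```bash
python3 -m creep '[[0,0.5,0,0,0,0,255],[0,0.5,0,0,0,0,255]]'
python3 -c "
from h import *
st()"
```

```text
time: 13.58
tool_pos: [0.5757, 0.1632, 0.1175]
ee_rot: [-1.571, 0.0, -0.503]
wrist_force: [-0.8, 0.3, -0.5]
width: 0.0121
t 13.57 pos [0.5757 0.1632 0.1175] rpy [-9.000e+01  1.000e-02 -2.882e+01] F [-0.8  0.3 -0.5] M [-0.11  0.06 -0.04] w 0.0121 j6 0.68
```

```bash
python3 -m creep '[[0,0.5,0,0,0,0,255],[0,0.5,0,0,0,0,255]]'
python3 -c "
from h import *
st()"
```

```text
time: 13.82
tool_pos: [0.5757, 0.1632, 0.117]
ee_rot: [-1.571, 0.0, -0.503]
wrist_force: [0.6, 0.0, -1.1]
width: 0.0119
t 13.82 pos [0.5757 0.1632 0.117 ] rpy [-9.000e+01  1.000e-02 -2.883e+01] F [ 0.6  0.  -1.1] M [-0.07  0.11  0.02] w 0.0119 j6 0.68
```

```bash
python3 -m creep '[[0,0.5,0,0,0,0,255],[0,0.5,0,0,0,0,255]]'
python3 -c "
from h import *
st()"
```

```text
time: 14.08
tool_pos: [0.5757, 0.1632, 0.1165]
ee_rot: [-1.571, 0.0, -0.503]
wrist_force: [-0.4, -1.0, -1.4]
width: 0.0119
t 14.07 pos [0.5757 0.1632 0.1165] rpy [-9.000e+01  1.000e-02 -2.882e+01] F [-0.4 -1.  -1.4] M [-0.12  0.12 -0.02] w 0.0119 j6 0.68
```

```bash
python3 -m creep '[[0,0.5,0,0,0,0,255],[0,0.5,0,0,0,0,255]]'
python3 -c "
from h import *
st()"
```

```text
time: 14.32
tool_pos: [0.5758, 0.1632, 0.1163]
ee_rot: [-1.571, -0.0, -0.503]
wrist_force: [-1.5, 0.6, 0.3]
width: 0.0114
t 14.32 pos [0.5758 0.1632 0.1163] rpy [-8.998e+01 -1.000e-02 -2.882e+01] F [-1.5  0.6  0.3] M [-0.05  0.16  0.04] w 0.0114 j6 0.68
```

```bash
python3 -m creep '[[0,0.5,0,0,0,0,255],[0,0.5,0,0,0,0,255]]'
python3 -c "
from h import *
st()"
```

```text
time: 14.58
tool_pos: [0.5759, 0.1632, 0.1161]
ee_rot: [-1.57, -0.0, -0.503]
wrist_force: [-1.3, -0.8, 3.1]
width: 0.0116
t 14.57 pos [0.5759 0.1632 0.1161] rpy [-8.998e+01 -2.000e-02 -2.882e+01] F [-1.3 -0.8  3.1] M [-0.09  0.37 -0.07] w 0.0116 j6 0.68
```

```bash
python3 -m creep '[[0,0.5,0,0,0,0,255],[0,0.5,0,0,0,0,255]]'
python3 -c "
from h import *
st()"
```

```text
time: 14.82
tool_pos: [0.5759, 0.1632, 0.1161]
ee_rot: [-1.57, -0.001, -0.503]
wrist_force: [-2.3, -0.0, 5.8]
width: 0.0117
t 14.82 pos [0.5759 0.1632 0.1161] rpy [-8.996e+01 -4.000e-02 -2.883e+01] F [-2.3 -0.   5.8] M [-0.19  0.62 -0.04] w 0.0117 j6 0.68
```

Contact at TCP z 0.116, which puts the flange about 12 mm above the rim, so the lugs are on the threads. Now backing off anticlockwise.

```bash
python3 -m creep '[[0,-0.3,0,0,-4,0,255],[0,-0.4,0,0,-8,0,255],[0,-0.5,0,0,-10,0,255],[0,-0.5,0,0,-10,0,255]]'
python3 -c "
from h import *
st()"
```

```text
time: 15.32
tool_pos: [0.5766, 0.1636, 0.1164]
ee_rot: [-1.569, -0.002, -0.329]
wrist_force: [0.2, 0.5, 5.7]
width: 0.0117
t 15.32 pos [0.5766 0.1636 0.1164] rpy [-89.9   -0.11 -18.84] F [0.2 0.5 5.7] M [ 0.18  0.07 -0.07] w 0.0117 j6 0.51
```

```bash
python3 -m creep '[[0,-0.2,0,0,-5,0,255],[0,-0.35,0,0,-10,0,255],[0,-0.4,0,0,-12,0,255],[0,-0.4,0,0,-12,0,255]]'
python3 -c "
from h import *
st()"
```

```text
time: 15.82
tool_pos: [0.5765, 0.1636, 0.1168]
ee_rot: [-1.57, -0.002, -0.12]
wrist_force: [0.3, 1.3, 5.3]
width: 0.0117
t 15.82 pos [0.5765 0.1636 0.1168] rpy [-89.93  -0.12  -6.85] F [0.3 1.3 5.3] M [ 0.19  0.01 -0.05] w 0.0117 j6 0.3
```

```bash
python3 -m creep '[[0,-0.15,0,0,-5,0,255],[0,-0.3,0,0,-10,0,255],[0,-0.36,0,0,-12,0,255],[0,-0.36,0,0,-12,0,255]]'
python3 -c "
from h import *
st()"
```

```text
time: 16.32
tool_pos: [0.5765, 0.1636, 0.1171]
ee_rot: [-1.57, -0.002, 0.09]
wrist_force: [1.1, 0.7, 5.6]
width: 0.0118
t 16.32 pos [0.5765 0.1636 0.1171] rpy [-89.96  -0.13   5.13] F [1.1 0.7 5.6] M [ 0.24 -0.05  0.  ] w 0.0118 j6 0.09
```

```bash
python3 -m creep '[[0,-0.1,0,0,-4,0,255],[0,-0.2,0,0,-7,0,255],[0,-0.2,0,0,-7,0,255]]'
python3 -m creep '[[0,0,0,0,-4,0,255],[0,0,0,0,-6,0,255],[0,0,0,0,-6,0,255]]'
python3 -c "
from h import *
st()"
```

```text
time: 16.7
tool_pos: [0.5765, 0.1634, 0.117]
ee_rot: [-1.571, -0.002, 0.211]
wrist_force: [1.3, 0.7, 4.5]
width: 0.0121
time: 17.08
tool_pos: [0.5763, 0.1633, 0.117]
ee_rot: [-1.571, -0.002, 0.316]
wrist_force: [0.0, 1.1, 5.8]
width: 0.0117
t 17.07 pos [0.5763 0.1633 0.117 ] rpy [-9.001e+01 -9.000e-02  1.809e+01] F [0.  1.1 5.8] M [ 0.12 -0.13 -0.03] w 0.0117 j6 -0.13
```

```bash
python3 -m creep '[[0,0,0,0,-3,0,255],[0,0,0,0,-5,0,255],[0,0,0,0,-5,0,255]]'
python3 -c "
from h import *
st()"
python3 -m creep '[[0,0,0,0,-3,0,255],[0,0,0,0,-5,0,255],[0,0,0,0,-5,0,255]]'
python3 -c "
from h import *
st()"
```

```text
time: 17.45
tool_pos: [0.5759, 0.1626, 0.1167]
ee_rot: [-1.572, -0.0, 0.403]
wrist_force: [0.5, -1.2, 5.6]
width: 0.0117
t 17.45 pos [0.5759 0.1626 0.1167] rpy [-90.06  -0.    23.1 ] F [ 0.5 -1.2  5.6] M [-0.19 -0.02 -0.09] w 0.0117 j6 -0.22
time: 17.82
tool_pos: [0.5752, 0.1631, 0.115]
ee_rot: [-1.57, 0.002, 0.491]
wrist_force: [0.8, 0.7, -1.1]
width: 0.0117
t 17.82 pos [0.5752 0.1631 0.115 ] rpy [-89.96   0.1   28.14] F [ 0.8  0.7 -1.1] M [ 0.11 -0.22  0.04] w 0.0117 j6 -0.31
```

Dropped off the edge: Fz went from 5.6 to −1.1 N and z fell. Lowering into the gap.

```bash
python3 -m creep '[[0,1,0,0,0,0,255],[0,2,0,0,0,0,255],[0,2,0,0,0,0,255]]'
python3 -c "
from h import *
st()"
python3 -m creep '[[0,1,0,0,0,0,255],[0,2,0,0,0,0,255],[0,2,0,0,0,0,255]]'
python3 -c "
from h import *
st()"
```

```text
time: 18.2
tool_pos: [0.5753, 0.1632, 0.1138]
ee_rot: [-1.57, 0.001, 0.492]
wrist_force: [1.1, 0.5, -1.7]
width: 0.0121
t 18.2 pos [0.5753 0.1632 0.1138] rpy [-8.996e+01  7.000e-02  2.817e+01] F [ 1.1  0.5 -1.7] M [ 0.11 -0.03  0.01] w 0.0121 j6 -0.31
time: 18.58
tool_pos: [0.5756, 0.1632, 0.1123]
ee_rot: [-1.571, 0.0, 0.492]
wrist_force: [-0.1, 0.4, -0.9]
width: 0.012
t 18.57 pos [0.5756 0.1632 0.1123] rpy [-8.999e+01  2.000e-02  2.818e+01] F [-0.1  0.4 -0.9] M [-0.    0.12  0.09] w 0.012 j6 -0.31
```

```bash
python3 -m creep '[[0,1,0,0,0,0,255],[0,2,0,0,0,0,255],[0,2,0,0,0,0,255]]'
python3 -c "
from h import *
st()"
python3 -m creep '[[0,0.5,0,0,0,0,255],[0,1,0,0,0,0,255],[0,1,0,0,0,0,255]]'
python3 -c "
from h import *
st()"
```

```text
time: 18.95
tool_pos: [0.5758, 0.1632, 0.1104]
ee_rot: [-1.571, 0.0, 0.492]
wrist_force: [0.5, 1.0, -1.6]
width: 0.0115
t 18.95 pos [0.5758 0.1632 0.1104] rpy [-90.     0.    28.18] F [ 0.5  1.  -1.6] M [-0.01 -0.    0.12] w 0.0115 j6 -0.31
time: 19.32
tool_pos: [0.5758, 0.1631, 0.1094]
ee_rot: [-1.571, 0.0, 0.492]
wrist_force: [0.0, -0.2, -1.3]
width: 0.0117
t 19.32 pos [0.5758 0.1631 0.1094] rpy [-90.     0.    28.17] F [ 0.  -0.2 -1.3] M [-0.03 -0.02 -0.  ] w 0.0117 j6 -0.31
```

```bash
python3 -m creep '[[0,0.5,0,0,0,0,255],[0,1,0,0,0,0,255],[0,1,0,0,0,0,255]]'
python3 -c "
from h import *
st()"
```

```text
time: 19.7
tool_pos: [0.5757, 0.1631, 0.1084]
ee_rot: [-1.571, 0.0, 0.492]
wrist_force: [-0.4, -0.5, -0.7]
width: 0.0119
t 19.7 pos [0.5757 0.1631 0.1084] rpy [-9.000e+01  1.000e-02  2.817e+01] F [-0.4 -0.5 -0.7] M [-0.02  0.03 -0.02] w 0.0119 j6 -0.31
```

```bash
python3 -m creep '[[0,0.5,0,0,0,0,255],[0,0.5,0,0,0,0,255]]'
python3 -c "
from h import *
st()"
```

```text
time: 19.95
tool_pos: [0.5758, 0.1632, 0.108]
ee_rot: [-1.571, -0.0, 0.492]
wrist_force: [-0.3, -0.2, -1.1]
width: 0.0119
t 19.95 pos [0.5758 0.1632 0.108 ] rpy [-90.    -0.    28.17] F [-0.3 -0.2 -1.1] M [-0.07  0.04 -0.02] w 0.0119 j6 -0.31
```

```bash
python3 -m creep '[[0,0.5,0,0,0,0,255],[0,0.5,0,0,0,0,255]]'
python3 -c "
from h import *
st()"
```

```text
time: 20.2
tool_pos: [0.5759, 0.1632, 0.1079]
ee_rot: [-1.571, -0.0, 0.492]
wrist_force: [-0.9, -0.6, 0.1]
width: 0.0122
t 20.2 pos [0.5759 0.1632 0.1079] rpy [-9.001e+01 -3.000e-02  2.817e+01] F [-0.9 -0.6  0.1] M [-0.05  0.18  0.04] w 0.0122 j6 -0.31
```

Floor at z 0.108 (flange 4 mm up), as predicted. Light press, then clockwise.

```bash
python3 -m creep '[[0,0.6,0,0,0,0,255],[0,0.7,0,0,4,0,255],[0,0.9,0,0,8,0,255],[0,1,0,0,10,0,255],[0,1,0,0,10,0,255]]'
python3 -c "
from h import *
st()"
```

```text
time: 20.82
tool_pos: [0.5761, 0.163, 0.1072]
ee_rot: [-1.571, -0.001, 0.318]
wrist_force: [-1.0, -1.3, 4.2]
width: 0.0117
t 20.82 pos [0.5761 0.163  0.1072] rpy [-9.002e+01 -6.000e-02  1.819e+01] F [-1.  -1.3  4.2] M [-0.3   0.4  -0.01] w 0.0117 j6 -0.14
```

```bash
python3 -m creep '[[0,0.2,0,0,4,0,255],[0,0.4,0,0,8,0,255],[0,0.6,0,0,12,0,255],[0,0.6,0,0,12,0,255]]'
python3 -c "
from h import *
st()"
```

```text
time: 21.32
tool_pos: [0.5766, 0.1632, 0.1063]
ee_rot: [-1.571, -0.002, 0.109]
wrist_force: [1.7, -0.3, 3.1]
width: 0.0119
t 21.32 pos [0.5766 0.1632 0.1063] rpy [-90.    -0.12   6.24] F [ 1.7 -0.3  3.1] M [-0.24 -0.07 -0.04] w 0.0119 j6 0.07
```

```bash
python3 -m creep '[[0,0.2,0,0,4,0,255],[0,0.4,0,0,8,0,255],[0,0.6,0,0,12,0,255],[0,0.6,0,0,12,0,255]]'
python3 -c "
from h import *
st()"
```

```text
time: 21.82
tool_pos: [0.5761, 0.1632, 0.1053]
ee_rot: [-1.571, -0.001, -0.1]
wrist_force: [-1.1, -0.2, 2.5]
width: 0.0117
t 21.82 pos [0.5761 0.1632 0.1053] rpy [-8.998e+01 -4.000e-02 -5.720e+00] F [-1.1 -0.2  2.5] M [-0.27 -0.03 -0.02] w 0.0117 j6 0.28
```

```bash
python3 -m creep '[[0,0.3,0,0,4,0,255],[0,0.6,0,0,8,0,255],[0,0.9,0,0,12,0,255],[0,0.9,0,0,12,0,255]]'
python3 -c "
from h import *
st()"
```

```text
time: 22.32
tool_pos: [0.5754, 0.1635, 0.1045]
ee_rot: [-1.57, 0.001, -0.309]
wrist_force: [-1.1, -0.4, 3.9]
width: 0.0116
t 22.32 pos [0.5754 0.1635 0.1045] rpy [-8.998e+01  5.000e-02 -1.768e+01] F [-1.1 -0.4  3.9] M [-0.04  0.42  0.01] w 0.0116 j6 0.49
```

```bash
python3 -m creep '[[0,0.2,0,0,4,0,255],[0,0.5,0,0,8,0,255],[0,0.5,0,0,8,0,255]]'
python3 -c "
from h import *
st()"
```

```text
time: 22.7
tool_pos: [0.5756, 0.1635, 0.104]
ee_rot: [-1.57, 0.0, -0.448]
wrist_force: [-2.2, 0.3, 3.1]
width: 0.0118
t 22.7 pos [0.5756 0.1635 0.104 ] rpy [-8.998e+01  3.000e-02 -2.567e+01] F [-2.2  0.3  3.1] M [-0.01  0.39 -0.02] w 0.0118 j6 0.63
```

```bash
python3 -m creep '[[0,0.2,0,0,3,0,255],[0,0.3,0,0,6,0,255],[0,0.3,0,0,6,0,255]]'
python3 -c "
from h import *
st()"
```

```text
time: 23.08
tool_pos: [0.5757, 0.1639, 0.1039]
ee_rot: [-1.57, 0.001, -0.553]
wrist_force: [-3.1, 1.2, 5.0]
width: 0.0118
t 23.07 pos [0.5757 0.1639 0.1039] rpy [-8.993e+01  4.000e-02 -3.166e+01] F [-3.1  1.2  5. ] M [ 0.3   0.41 -0.05] w 0.0118 j6 0.73
```

```bash
python3 -m creep '[[0,0.1,0,0,3,0,255],[0,0.2,0,0,5,0,255],[0,0.2,0,0,5,0,255]]'
python3 -c "
from h import *
st()"
```

```text
time: 23.45
tool_pos: [0.5759, 0.1639, 0.1039]
ee_rot: [-1.569, 0.0, -0.641]
wrist_force: [-1.1, 1.5, 4.0]
width: 0.0117
t 23.45 pos [0.5759 0.1639 0.1039] rpy [-8.991e+01  1.000e-02 -3.673e+01] F [-1.1  1.5  4. ] M [0.38 0.42 0.03] w 0.0117 j6 0.82
```

```bash
python3 -m creep '[[0,0.1,0,0,3,0,255],[0,0.1,0,0,5,0,255],[0,0.1,0,0,5,0,255]]'
python3 -c "
from h import *
st()"
```

```text
time: 23.82
tool_pos: [0.5761, 0.1638, 0.1039]
ee_rot: [-1.569, -0.0, -0.728]
wrist_force: [-1.4, 1.9, 5.4]
width: 0.0115
t 23.82 pos [0.5761 0.1638 0.1039] rpy [-89.9   -0.   -41.72] F [-1.4  1.9  5.4] M [0.38 0.39 0.16] w 0.0115 j6 0.91
```

```bash
python3 -m creep '[[0,0,0,0,2,0,255],[0,0,0,0,4,0,255],[0,0,0,0,4,0,255]]'
python3 -c "
from h import *
st()"
```

```text
time: 24.2
tool_pos: [0.5761, 0.1638, 0.1039]
ee_rot: [-1.569, -0.0, -0.797]
wrist_force: [-1.5, 1.2, 5.6]
width: 0.0118
t 24.2 pos [0.5761 0.1638 0.1039] rpy [-8.990e+01 -1.000e-02 -4.566e+01] F [-1.5  1.2  5.6] M [0.38 0.36 0.39] w 0.0118 j6 0.98
```

Mz has risen to 0.39 N m, above the 0.3 guide but below the 0.5 limit, so it is tight. Relieving, then checking before release.

```bash
python3 -m creep '[[0,0,0,0,-2,0,255],[0,0,0,0,-2.5,0,255]]'
python3 - <<'E'
from h import *
st()
overlay('pics/o10.png',robot.get_obs()["tool_pos"],(.576,.1636),n=4)
st()
E
```

```text
time: 24.45
tool_pos: [0.5761, 0.1638, 0.1039]
ee_rot: [-1.569, 0.0, -0.755]
wrist_force: [-2.1, 0.4, 4.4]
width: 0.0115
t 24.45 pos [0.5761 0.1638 0.1039] rpy [-89.89   0.   -43.25] F [-2.1  0.4  4.4] M [ 0.37  0.37 -0.27] w 0.0115 j6 0.94
t 24.65 pos [0.5761 0.1638 0.1039] rpy [-89.89   0.   -43.27] F [-1.2  1.   4. ] M [ 0.36  0.32 -0.19] w 0.0116 j6 0.94
```

View pics/o10.png

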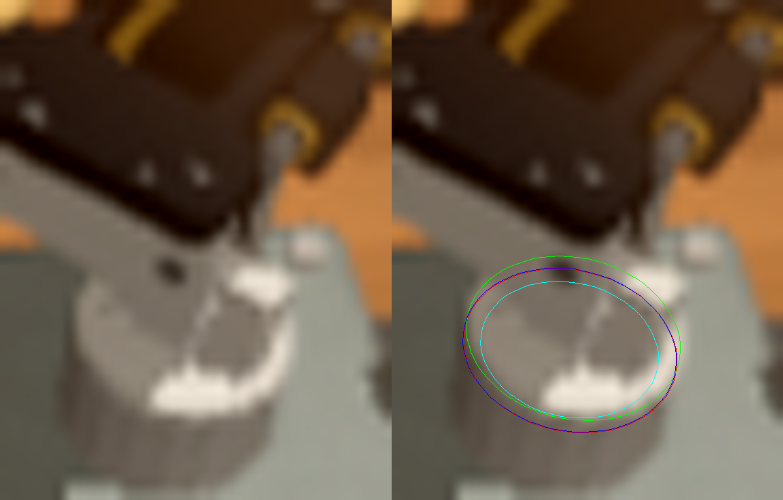

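The flange covers the rim: its outline at crop (80–290, 260–415) coincides with the neck circle. Relieving overshot to −0.2 N m, so I tighten gently again.

```bash
python3 -m creep '[[0,0,0,0,1,0,255],[0,0,0,0,1.5,0,255],[0,0,0,0,1.5,0,255]]'
python3 -c "
from h import *
st()"
```

```text
time: 25.02
tool_pos: [0.5761, 0.1638, 0.1039]
ee_rot: [-1.569, -0.0, -0.78]
wrist_force: [-1.9, 2.3, 4.9]
width: 0.012
t 25.02 pos [0.5761 0.1638 0.1039] rpy [-8.990e+01 -1.000e-02 -4.468e+01] F [-1.9  2.3  4.9] M [0.32 0.34 0.31] w 0.012 j6 0.96
```

```bash
python3 -m creep '[[0,-0.5,0,0,-0.7,0,255],[0,-0.7,0,0,-0.9,0,255]]'
python3 -c "
from h import *
st()"
python3 -m creep '[[0,0,0,0,0,0,220],[0,0,0,0,0,0,150],[0,0,0,0,0,0,100],[0,0,0,0,0,0,60],[0,0,0,0,0,0,60]]'
python3 -c "
from h import *
st()"
```

```text
time: 25.28
tool_pos: [0.5761, 0.1637, 0.1039]
ee_rot: [-1.569, 0.0, -0.766]
wrist_force: [0.7, 2.9, 2.9]
width: 0.0115
t 25.27 pos [0.5761 0.1637 0.1039] rpy [-8.992e+01  1.000e-02 -4.388e+01] F [0.7 2.9 2.9] M [ 0.6  -0.01 -0.03] w 0.0115 j6 0.95
time: 25.9
tool_pos: [0.5758, 0.1631, 0.1039]
ee_rot: [-1.571, -0.0, -0.767]
wrist_force: [1.1, -0.0, 0.1]
width: 0.0499
t 25.9 pos [0.5758 0.1631 0.1039] rpy [-90.01  -0.   -43.93] F [ 1.1 -0.   0.1] M [-0.09  0.13 -0.  ] w 0.0499 j6 0.95
```

Released. Lifting straight up, then moving back towards the base for a clear view.

```bash
python3 -m creep '[[0,0,0,0,0,0,30],[0,-20,0,0,0,0,30],[0,-60,0,0,0,0,30],[0,-110,0,0,0,0,30],[0,-150,0,0,0,0,30]]'
python3 -c "
from h import *
st();print(delta([.40,-.05,.27],-43.9))"
```

```text
time: 26.52
tool_pos: [0.576, 0.1632, 0.2564]
ee_rot: [-1.569, -0.001, -0.767]
wrist_force: [-0.2, -0.0, -0.2]
width: 0.083
t 26.52 pos [0.576  0.1632 0.2564] rpy [-8.990e+01 -7.000e-02 -4.393e+01] F [-0.2 -0.  -0.2] M [-0.12  0.09  0.02] w 0.083 j6 0.95
(array([  21.2,  -14.1, -275.6]), array([-0.1 , -0.03,  0.07]))
```

```bash
python3 -m creep '[[4,-10,-55,0,0,0,30],[8,-14,-110,0,0,0,30],[13,-14,-165,0,0,0,30],[17,-14,-220,0,0,0,30],[21,-14,-275,0,0,0,30]]'
python3 -m creep '[[0,0,0,0,0,0,30],[0,0,0,0,0,0,30],[0,0,0,0,0,0,30]]'
python3 - <<'E'
from h import *
st()
overlay('pics/o11.png',np.array([.576,.1636,.104]),(.576,.1636),n=4)
t=robot.snapshot('top');s=robot.snapshot('scene')
cv2.imwrite('pics/t12.png',t['color']);cv2.imwrite('pics/s12.png',s['color'])
E
```

```text
time: 27.15
tool_pos: [0.3988, -0.0506, 0.2682]
ee_rot: [-1.571, -0.001, -0.766]
wrist_force: [0.5, -1.1, 0.1]
width: 0.0828
time: 27.52
tool_pos: [0.4008, -0.0485, 0.2678]
ee_rot: [-1.571, 0.001, -0.765]
wrist_force: [-0.9, 0.4, -0.2]
width: 0.0826
t 27.52 pos [ 0.4008 -0.0485  0.2678] rpy [-8.999e+01  3.000e-02 -4.381e+01] F [-0.9  0.4 -0.2] M [-0.07  0.1  -0.05] w 0.0826 j6 0.5
```

View pics/o11.png

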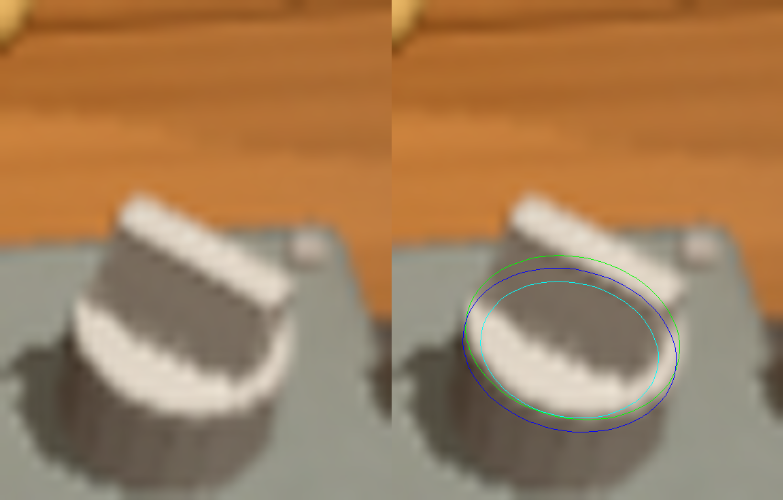

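View pics/s12.png

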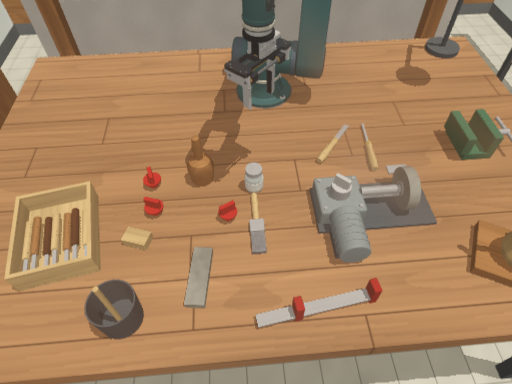

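View pics/t12.png

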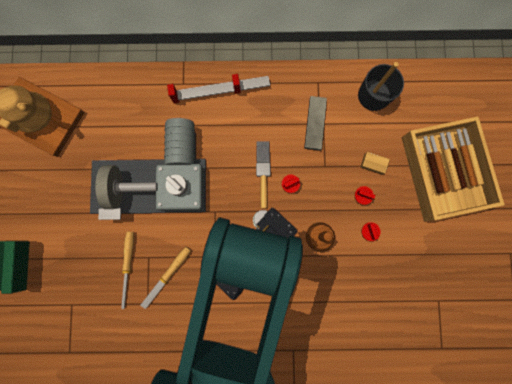

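The plug stands upright in the neck at scene (342,185), top view (176,185), with its flange flat on the rim. Every bystander is at its original pixel: jar (254,177), mallet (200,165), gouges, stone, brush and offcut.

```bash
python3 -c "
from bench import robot
robot.close_job()"
```

```text
the job is handed in; nothing more can be done
```

The aluminium filler plug is screwed fully home in the filler neck, the gripper is clear of it, and I've handed the job in at about 28 s.

- **Back-off:** I set the lugs on the threads, flange about 12 mm above the rim, pressing about 6–7 N. Turned anticlockwise, the plug climbed about 1 mm and dropped in after about 57°. It then reached the floor of the gaps at TCP z 0.108 m, which puts the flange 4 mm up, as expected.
- **Screwing in:** It turned about 74° clockwise with about 4–7 N of press and sank 4 mm, to TCP z 0.1039 m against 0.104 m expected for home.
- **Last checks:** The pictures after release show the flange flat on the rim and the bystanders at their original pixels. In the top view the parked arm partly covers the jar.
- **What went off:** Once it was home, one tightening step read 0.39 N m, above the 0.15–0.3 guide but under the 0.5 limit. Easing that overshot to −0.27 N m in the loosening direction, so I re-tightened to 0.31 N m, a touch over the guide, and relieved it before opening the fingers. I saw no sign that it unscrewed.

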